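# Run the loose wing nut of a food press home

### The job

One of the two wing nuts on the food press has been left part-way up its stud. Do it up: push its wings round clockwise (seen from above) with a fingertip, stroke after stroke, until it sits fully home on the pressing board like the other one. Only push gently, never grip the nut; leave the other nut done up and do not disturb or pick up the things standing round the press.

Things in the scene. Friction and masses are not known exactly. Their poses are not given: they have to be found in the camera images.
- press_mid (a point): food press, fixed: wooden base board, steel mould, wooden pressing board, 96 x 236 mm in plan. Point: middle of the top face of the pressing board, 83 mm above the worktop; x across the press, y along it, z up. Two 10 mm threaded studs stand 85 mm either side of this point along y and end 48 mm above the board
- handle_top (a point): carrying handle of the press, 10 mm steel bar, upside-down U in the press's y-z plane, legs 42 mm either side of the middle. Point: centre of its top bar, 38 mm above the board. Only 4 mm lie between a passing wing tip and a handle leg: a fingertip cannot go round a nut on that side; the other 240 degrees are free
- nut_1_mid (a point): loose wing nut, plain steel, on either stud (varies). Point on the screw axis, 17 mm above the nut's foot, half-way up the wings; z up, the wings point to +y and -y and turn with the nut. Each wing: 6 mm thick, from 7 to 29 mm above the foot, reaching 34 mm from the axis; hub radius 12 mm at the foot, 8 at the top. Home: 17 mm above the board; loose: 5 to 9 mm higher
- nut_1 (a joint): turn of the loose nut: 0 rad is home against a hard stop, positive is unscrewed (anticlockwise seen from above). Clockwise strokes lower it 6 mm a turn, towards 0. It starts 5.5 to 9 rad up, turns easily (friction about 0.04 N m) and stays where it is left
- nut_2_mid (a point): the other wing nut, the same in shape, already done up; point and axes as for the loose one
- nut_2 (a joint): turn of the other nut, as for the loose one; 0 = home, where it starts and must stay
- salt_shaker: salt shaker with grey cap, 44 mm across and 90 mm high, loose bystander; origin under its centre
- garlic: garlic bulb, 50 mm, loose bystander; origin at its underside
- candle: small tea-light candle in a metal cup, 38 mm across and 16 mm high, loose bystander; origin under its centre

How it is judged:
By the outcome, as a careful person would: the job done as asked, in the order asked, and still so for the second after the job is handed in, with the robot touching nothing.
It also fails if it takes over 51 s, if anything falls off the work surface, if the arm or the gripper's body presses on something with over 40 N, if the wrist force passes 120 N, or if a joint passes its speed limit or range.

### The arm

A 7-joint arm with a two-finger parallel gripper is mounted at the origin on a cart in front of the work surface, level with it; the furniture and walls round the work are solid. World frame = base frame: x ahead of the robot, y to its left, z up, the work surface at z = 0. Lengths are in m, angles in degrees, forces in N, time in s.
With the tool pointing down it reaches from about 0.425 to 1.025 m from the base axis. Payload 3.6 kg.
Tool frame: the origin (TCP) lies between the finger pads; the fingertips stand 22 mm ahead of it and the grasp point (between the pads) lies 3 mm ahead of it; x points along the fingers, z is the direction in which the jaws open and shut, and the axes are right-handed (so a half turn about x gives the same grasp; the last joint's range is limited). The gripper opens to 85 mm and grips with 20 to 120 N. Pads are 22 mm wide; open, the fingers measure 114 mm over their backs; the gripper's body (76 mm by 85 mm) begins 54 mm behind the grasp point. The pads swing forward as they close: fully open they stand 13 mm farther back than shut.
Start: joints at [-76.977, 33.873, 2.773, 92.16, -1.908, 54.013, -1.931], TCP at [0.229, 0.688, 0.253] pointing down, gripper open.
Joint ranges: [-153.93, 153.93], [-27.13, 128.08], [-72.61, 78.16], [10.71, 143.7], [-87.88, 267.88], [4.46, 118.87], [-176.78, 176.78]. Speed limits (degrees/s): [147.25, 147.25, 180, 180, 180, 180, 180].

### API

Orientations are given as [roll, pitch, yaw] about the fixed x, y, z axes, in that order (R = Rz(yaw) Ry(pitch) Rx(roll)).
In Python, from rig import manip gives the robot as it stands. The module is installed in compiled form; this text tells all that it offers.
- The arm moves only by the shell command python3 -m handwheel 'ROWS'. ROWS is text: rows parted by semicolons, each of 5 numbers parted by spaces: the shift along the tool's x, y, z in mm, then the turn about the tool's x in degrees, then the gripper's target within -1 to 1 (fully open at 1, half-way at 0, shut at -1). In form: dx dy dz roll fingers; .... A call has 1 to 10 rows; each row shifts and turns the pose as measured when the row begins, along the tool's axes as they then stand; what a row does not reach is not made up. A row lasts 1/12 s, in which the tool goes at most 41.7 mm and 7.16 degrees, less where a joint would pass 70% of its speed; a pose out of reach is approached as far as the arm can. A call with a gripper value outside its range is refused whole. The fingers move at their own pace and stop on an object; the grip force is fixed at half the most. Time passes only in rows, so rows that do not move let the fingers close. It gives the time, the measured TCP pose, the force and the opening at its end, in the units of the state.
- manip.state(): the state, without advancing time (a new reading comes with each control period).
- manip.get_image(name): name is "side" or "top"; returns a dict with "pixels" (384x512x3 uint8, red, green, blue), "depth" (384x512 float32, m along the optical axis (not along the pixel's ray), 0 where there is no reading), "fx", "fy", "cx", "cy" (pixels), "k1" (the pictures are not rectified: a ray, as slopes to the right and down, at radius r is drawn at 1 + k1 r^2 times it, then the intrinsics apply), "eye" and "rotation" of the camera in the world. Camera axes: x right, y up, looking along -z (the intrinsics and any distortion apply to the point x, -y, -z); pixel columns grow to the right and rows downward; lengths in m; the calibration is good to about 2 mm. A picture is of the moment at which its call begins.
- manip.job_done(): hands the job in, once; it reports no verdict.
The state is a dict: "time_s": time; "q": joint angles; "joint_vel": joint speeds; "effort": joint torques, N m; "ee_pos": TCP position; "ee_rot": TCP orientation; "force": force on the tool from outside, world axes, zero at the start; "torque": the same for the moment, N m; "grip_width": finger opening in m.
Only numpy, scipy, OpenCV 4.12 (cv2) and the standard library are available. Lean on these libraries where they do the work, as an engineer would, in place of code of your own. Each camera call takes 0.05 s, during which the arm holds its last target. There are 200 camera calls.

## Working session

There is one attempt and no reset: what is moved stays moved. The work goes in short steps, Python scripts to look and compute and a shell command to move; the robot and the scene stay as the last step left them, time stands still between calls to the robot, and variables do not carry over. Pictures are saved under pics/ and viewed, about 8 in all and at most 12, crops included, and the job is handed in when it is done.

```bash
mkdir -p pics; cat > h.py <<'E'
import numpy as np, cv2
from rig import manip
def grab(n):
    im=manip.get_image(n); cv2.imwrite
    return im
def save(im,f,crop=None,s=1):
    p=im["pixels"][:,:,::-1]
    if crop: x0,y0,x1,y1=crop; p=p[y0:y1,x0:x1]
    cv2.imwrite("pics/"+f,cv2.resize(p,None,fx=s,fy=s,interpolation=cv2.INTER_CUBIC))
def ray(im,u,v):
    K=np.array([[im["fx"],0,im["cx"]],[0,im["fy"],im["cy"]],[0,0,1.]])
    x,y=cv2.undistortPoints(np.array([[[u,v]]],float),K,np.array([im["k1"],0,0,0.]))[0,0]
    return np.array(im["eye"]),np.array(im["rotation"])@np.array([x,-y,-1])
def atz(im,u,v,z):
    e,d=ray(im,u,v); return e+d*(z-e[2])/d[2]
def atd(im,u,v):
    e,d=ray(im,u,v); return e+d*im["depth"][int(round(v)),int(round(u))]
E
python3 - <<'E'
from h import *
import pickle
print(manip.state())
for n in("top","side"):
    im=grab(n); save(im,n+"0.png",s=1.5); pickle.dump(im,open(n+"0.pkl","wb")); print(n,im["eye"],im["rotation"],im["fx"],im["k1"])
E
```

```text
{'time_s': 0.0, 'q': array([-76.97890462,  33.92720508,   2.76617951,  92.23643076,
        -1.90866894,  54.01206111,  -1.92988976]), 'joint_vel': array([-0.0083454 ,  0.17167598,  0.0252729 , -0.04588743,  0.01581104,
       -0.04152868,  0.03184615]), 'effort': array([-2.55422456e-04, -5.48714375e+01,  1.54646806e+00, -1.98114896e+01,
        9.41673992e-03,  9.03575623e-03,  1.79119652e-06]), 'ee_pos': array([0.22831491, 0.68729143, 0.25212159]), 'ee_rot': array([-177.29269441,   89.87039673, -105.66479236]), 'force': array([-0.87746544, -0.25949101,  0.31926711]), 'torque': array([ 0.02294001,  0.03784274, -0.00517291]), 'grip_width': 0.08534412351191838}
top [ 0.24497918 -0.09339492  1.23150614] [ 10.54306364  -0.52048335 -91.47446175] 437.61194382434564 -0.150475764863809
side [-0.01367444  0.6625563   0.49811795] [  66.58711023    1.21405484 -149.14784922] 388.68212691585535 -0.01181473381326101
```

```bash
sed -i 's/np.array(im\["rotation"\])@/Rot(im["rotation"])@/' h.py; cat >> h.py <<'E'
from scipy.spatial.transform import Rotation
def Rot(r): return Rotation.from_euler("xyz",r,degrees=True).as_matrix()
def proj(im,P):
    c=Rot(im["rotation"]).T@(np.array(P)-im["eye"]); x,y=c[0]/-c[2],-c[1]/-c[2]; k=1+im["k1"]*(x*x+y*y)
    return np.array([im["fx"]*x*k+im["cx"],im["fy"]*y*k+im["cy"]])
E
python3 -c "
from h import *
s=manip.state();print(Rot(s['ee_rot']))"
```

```text
[[-5.41741422e-04 -9.49002371e-01  3.15268466e-01]
 [-1.94247958e-03  3.15268916e-01  9.49000388e-01]
 [-9.99997967e-01 -9.82897378e-05 -2.01421196e-03]]
```

View pics/top0.png

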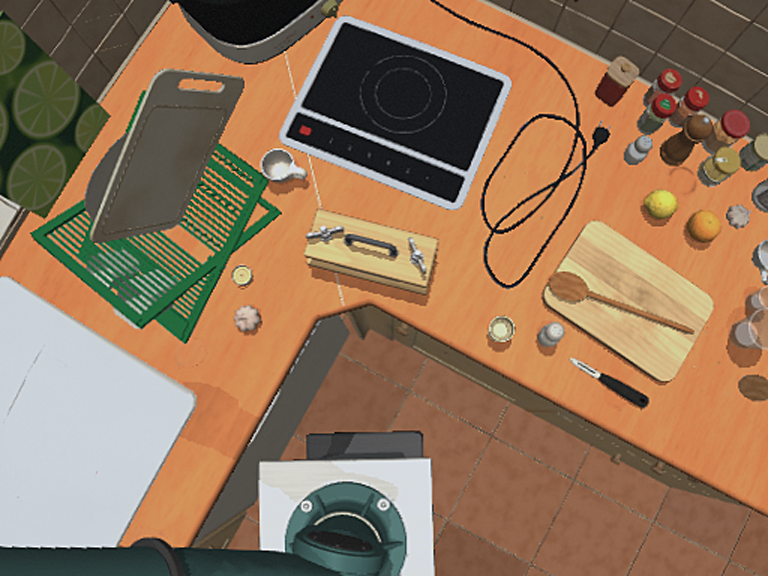

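View pics/side0.png

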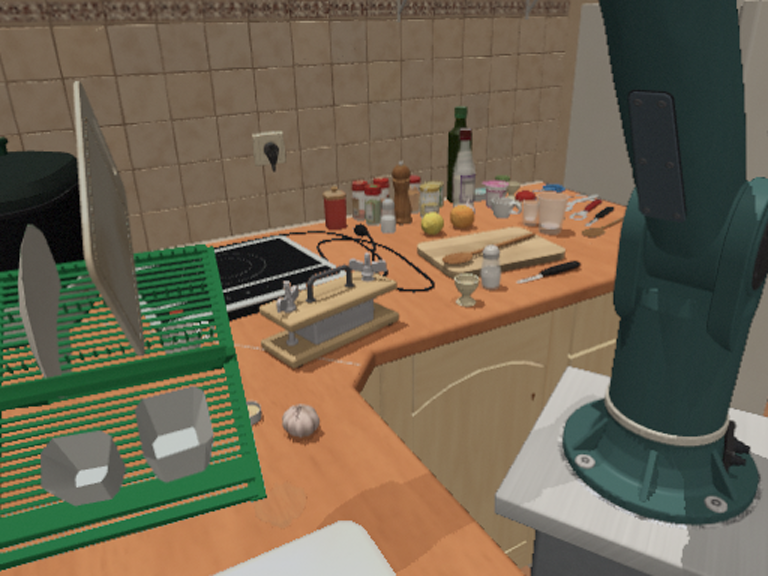

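```bash
python3 - <<'E'
import pickle
from h import *
t=pickle.load(open("top0.pkl","rb"));s=pickle.load(open("side0.pkl","rb"))
a=t["pixels"][130:205,195:300,::-1];b=s["pixels"][160:245,170:275,::-1]
cv2.imwrite("pics/c.png",np.vstack([cv2.resize(a,(800,571),interpolation=2)[:290+281]]))
cv2.imwrite("pics/d.png",cv2.resize(b,(735,595),interpolation=2))
for (u,v) in [(371,244),(340,250),(325,236),(418,257),(243,275),(248,320),(552,335),(380,275)]:
    print((u,v),atd(t,u/1.5,v/1.5).round(4))
E
```

```text
(371, 244) [ 0.5366 -0.0583  0.0806]
(340, 250) [ 0.5264 -0.0023  0.0824]
(325, 236) [0.5485 0.0229 0.0997]
(418, 257) [ 0.5039 -0.1412  0.1091]
(243, 275) [0.5    0.1901 0.0093]
(248, 320) [0.4092 0.1728 0.037 ]
(552, 335) [ 0.3628 -0.3759  0.0835]
(380, 275) [ 0.4795 -0.0733  0.0782]
```

View pics/c.png

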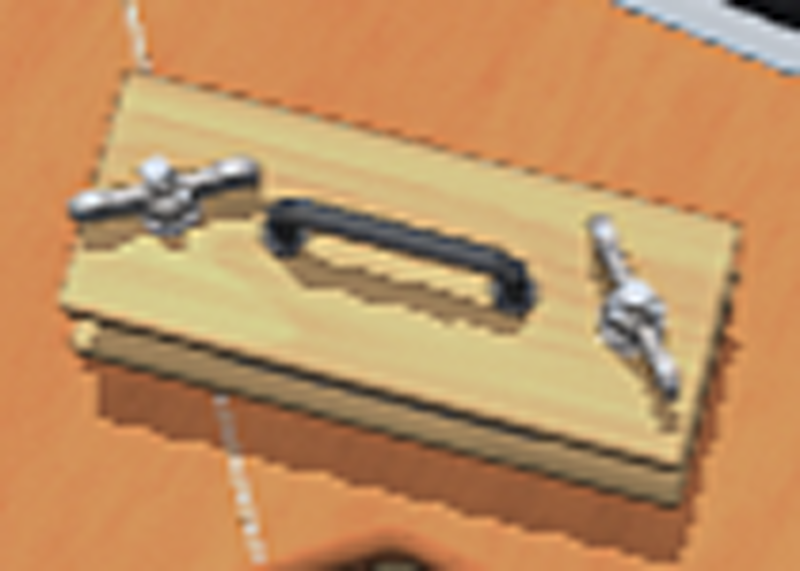

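View pics/d.png

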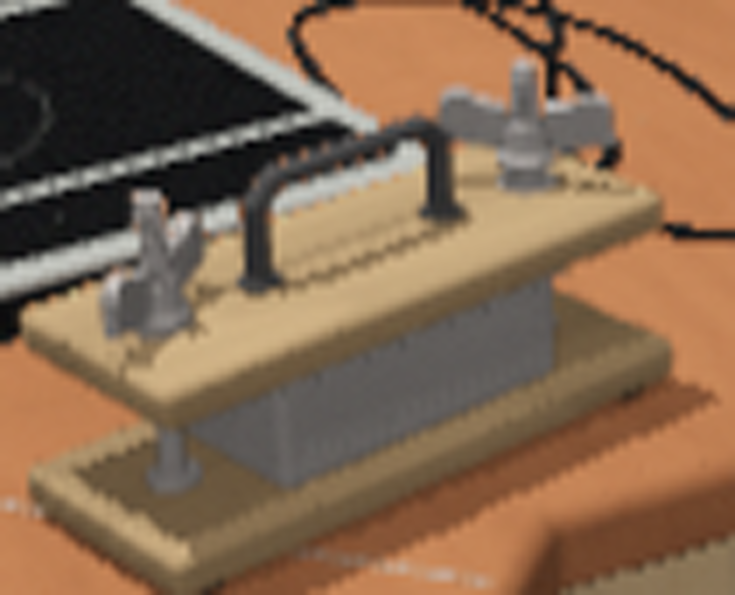

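```bash
python3 - <<'E'
import pickle
from h import *
t=pickle.load(open("top0.pkl","rb"));s=pickle.load(open("side0.pkl","rb"))
f=lambda u,v:(195+u/7.619-.5+.07,130+v/7.619-.5+.07)
c=[atz(t,*f(*p),.083) for p in[(130,72),(740,228),(685,468),(62,303)]]
m=np.mean(c,0);print(np.round(c,4),"mid",m.round(4))
y=c[0]+c[3]-c[1]-c[2];y/=np.linalg.norm(y);yaw=np.degrees(np.arctan2(-y[0],y[1]));print("yaw",yaw, np.linalg.norm(c[0]-c[1]),np.linalg.norm(c[0]-c[3]))
for k in(1,-1):
    S=m+k*.085*y; print("stud",k,S.round(4),"proj top z.131", (proj(t,[S[0],S[1],.131])-[195,130])*7.619,(proj(s,[S[0],S[1],.131])-[170,160])*7)
    # heights around stud
    h=[]
    for u in range(195,300):
        for v in range(130,205):
            P=atd(t,u,v)
            if np.hypot(*(P-S)[:2])<.04 and P[2]>.09: h.append(P)
    h=np.array(h); r=np.hypot(*(h-S)[:,:2].T); w=h[r>.014]
    print(len(h),"wing z",np.percentile(w[:,2],[10,50,80,95]).round(4),"hub",np.percentile(h[r<.012][:,2],[50,95]).round(4))
    for P in w: print((P-S)[:2].round(3)*1000,round(P[2]*1000),end=" ")
    print()
    # side depth
    h=[]
    for u in range(170,275):
        for v in range(160,245):
            P=atd(s,u,v)
            if np.hypot(*(P-S)[:2])<.038 and P[2]>.088: h.append(P)
    h=np.array(h); r=np.hypot(*(h-S)[:,:2].T); w=h[r>.014]
    print("side wing z",np.percentile(w[:,2],[2,10,50,90,95,98]).round(4))
g=lambda u,v:(170+u/7-.43,160+v/7-.43)
for q in [(525,65),(150,195),(450,95),(600,100),(455,150),(600,155),(525,186),(165,330)]: print(q,atd(s,*g(*q)).round(4))
E
```

```text
[[ 0.6052  0.0384  0.083 ]
 [ 0.542  -0.1786  0.083 ]
 [ 0.4557 -0.1561  0.083 ]
 [ 0.5204  0.0625  0.083 ]] mid [ 0.5308 -0.0585  0.083 ]
yaw -16.36103831131512 0.22602397074358402 0.08810805999435434
stud 1 [0.5548 0.0231 0.083 ] proj top z.131 [155.10049628 166.92758545] [146.78142863 193.46385787]
130 wing z [0.098  0.1083 0.1121 0.1163] hub [0.1061 0.133 ]
[-5. 32.] 111 [-6. 33.] 105 [-7. 34.] 99 [-2. 30.] 112 [-7. 29.] 117 [-8. 29.] 113 [-8. 31.] 104 [-3. 27.] 113 [-5. 27.] 113 [-9. 26.] 117 [-7. 29.] 99 [-2. 25.] 109 [-6. 24.] 116 [-9. 24.] 117 [-8. 26.] 100 [-2. 22.] 108 [-5. 22.] 112 [-8. 22.] 110 [-7. 23.] 97 [-2. 19.] 108 [-5. 19.] 111 [-8. 19.] 110 [-6. 21.] 94 [-3. 16.] 112 [-4. 17.] 107 [-7. 17.] 107 [-6. 18.] 93 [-2. 14.] 109 [-5. 14.] 109 [-5. 15.] 99 [  5. -15.] 110 [  3. -15.] 108 [  1. -15.] 104 [  0. -14.] 97 [  6. -18.] 108 [  3. -18.] 108 [  2. -17.] 102 [  2. -16.] 92 [  8. -21.] 111 [  5. -21.] 112 [  3. -21.] 107 [  2. -20.] 100 [  7. -24.] 114 [  4. -24.] 112 [  3. -23.] 106 [  3. -22.] 98 [  8. -26.] 109 [  4. -26.] 113 [  4. -26.] 103 [  3. -25.] 99 [  6. 
[... 757 characters left out ...]
 [-15.  -2.] 108 [-17.  -2.] 103 [-15.  -4.] 118 [-17.  -4.] 116 [-20.  -4.] 119 [-23.  -4.] 120 [-23.  -4.] 107 [-14.  -7.] 114 [-18.  -6.] 119 [-23.  -6.] 118 [-26.  -6.] 120 [-27.  -6.] 114 [-29.  -6.] 109 [-20.  -9.] 118 [-23.  -9.] 119 [-26.  -9.] 120 [-28.  -9.] 116 [-30.  -9.] 113 [-30.  -9.] 101 [-26. -11.] 118 [-28. -11.] 116 [-30. -12.] 111 
side wing z [0.0971 0.0996 0.1086 0.1167 0.1183 0.1189]
(525, 65) [ 0.5077 -0.1395  0.1315]
(150, 195) [ 0.6946 -0.1344  0.0413]
(450, 95) [ 0.534  -0.1271  0.1189]
(600, 100) [-0.0137  0.6626  0.4981]
(455, 150) [ 0.6659 -0.3194 -0.0013]
(600, 155) [ 0.5994 -0.3426  0.0007]
(525, 186) [ 0.5065 -0.1348  0.0839]
(165, 330) [0.5476 0.03   0.0854]
```

```bash
cat >> h.py <<'E'
S=np.array([.507,-.140])
def rel(P,label=""):
    s=manip.state(); d=Rot(s["ee_rot"]).T@(np.array(P)-s["ee_pos"])*1000
    print(label,"tool mm",d.round(1))
def pol(a,R=.030,z=.117):
    return np.array([S[0]+R*np.cos(np.radians(a)),S[1]+R*np.sin(np.radians(a)),z])
def st():
    s=manip.state(); p=s["ee_pos"]; r=p[:2]-S
    print("t",round(s["time_s"],2),"pos",p.round(4),"R",round(np.hypot(*r)*1000,1),"ang",round(np.degrees(np.arctan2(r[1],r[0]))%360,1),"F",s["force"].round(1),"q",s["q"].round(0),"w",round(s["grip_width"],3))
E
python3 -c "
from h import *
rel([.45,.35,.25])"
python3 -m handwheel '0 0 0 0 -1; 0 -30 -30 0 -1'; python3 -c "
from h import *
st();rel([.45,.35,.25],'a')"
```

```text
tool mm [   2.8 -316.7 -250.3]
time_s: 0.27
ee_pos: [0.2393, 0.6574, 0.2511]
ee_rot: [67.9, 89.6, 140.1]
force: [-1.2, 2.5, 0.0]
grip_width: 0.0638
t 0.27 pos [0.2393 0.6574 0.2511] R 841.1 ang 108.6 F [-1.2  2.5  0. ] q [-75.  32.   2.  96.  -2.  52.   0.] w 0.064
a tool mm [  -1.5 -294.3 -228.5]
```

```bash
python3 -m handwheel '0 -32 -25 0 -1;0 -32 -25 0 -1;0 -32 -25 0 -1;0 -32 -25 0 -1;0 -32 -25 0 -1;0 -32 -25 0 -1;0 -32 -25 0 -1;0 -32 -25 0 -1;0 -20 -15 0 -1;0 0 0 0 -1'; python3 -c "
from h import *
st();rel(pol(265,z=.2),'a')"
```

```text
time_s: 1.1
ee_pos: [0.4435, 0.3501, 0.2455]
ee_rot: [138.7, 89.5, -149.1]
force: [0.2, -0.2, 0.3]
grip_width: -0.0002
t 1.1 pos [0.4435 0.3501 0.2455] R 494.2 ang 97.4 F [ 0.2 -0.2  0.3] q [-46.  23.   4. 113.  -2.  44.  32.] w -0.0
a tool mm [  47.3 -217.2 -476.2]
```

```bash
python3 -m handwheel '-1 -16 -36 0 -1;-1 -16 -36 0 -1;-1 -16 -36 0 -1;-1 -16 -36 0 -1;-1 -16 -36 0 -1;-1 -16 -36 0 -1;-1 -16 -36 0 -1;-1 -16 -36 0 -1;-1 -16 -36 0 -1;-1 -16 -36 0 -1'; python3 -c "
from h import *
st();rel(pol(265,z=.2),'a')"
```

```text
time_s: 1.93
ee_pos: [0.4882, -0.0365, 0.2543]
ee_rot: [55.1, 89.5, 128.5]
force: [0.6, -0.3, 0.3]
grip_width: 0.0001
t 1.93 pos [ 0.4882 -0.0365  0.2543] R 105.2 ang 100.3 F [ 0.6 -0.3  0.3] q [ -8.  17.   9. 122.  -5.  41.  77.] w 0.0
a tool mm [  53.4  -53.9 -123.5]
```

```bash
python3 -m handwheel '0 -16 -36 0 -1;0 -16 -36 0 -1;0 -16 -36 0 -1;20 -4 -10 0 -1;20 0 0 0 -1;10 0 0 0 -1;0 0 0 0 -1'; python3 - <<'E'
from h import *
st();rel(pol(265),'a')
a=grab("side");save(a,"s1.png",(160,130,300,235),5.5);st()
E
```

```text
time_s: 2.52
ee_pos: [0.5074, -0.18, 0.2038]
ee_rot: [-65.9, 89.8, 6.8]
force: [-0.6, 0.4, 0.2]
grip_width: 0.0003
t 2.52 pos [ 0.5074 -0.18    0.2038] R 40.0 ang 270.6 F [-0.6  0.4  0.2] q [  7.  25.  10. 119.  -7.  36.  95.] w 0.0
a tool mm [86.8  6.2  8.7]
t 2.57 pos [ 0.5078 -0.1797  0.2045] R 39.7 ang 271.1 F [-0.2  0.  -0.1] q [  7.  25.  10. 119.  -7.  37.  95.] w -0.0
```

View pics/s1.png

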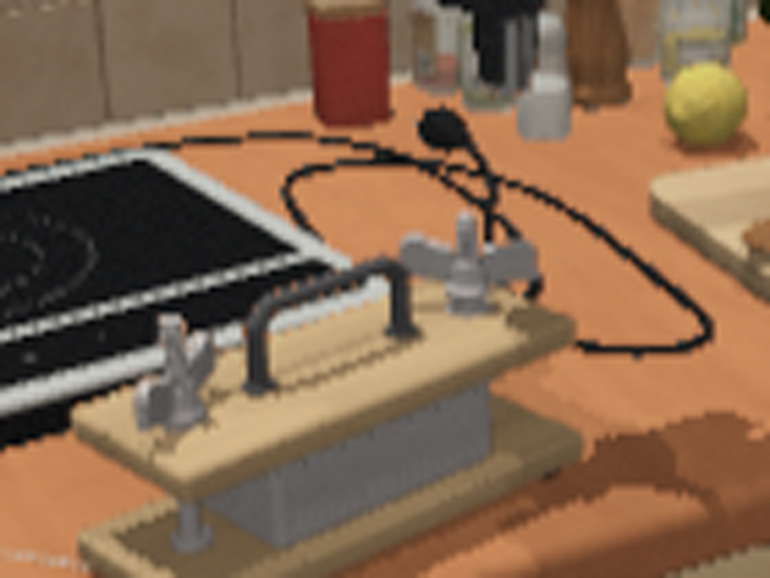

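```bash
python3 - <<'E'
from h import *
a=grab("side");b=grab("top");s=manip.state()
print(proj(a,s["ee_pos"]),proj(b,s["ee_pos"]),proj(a,s["ee_pos"]-[0,0,.022]))
cv2.imwrite("pics/e.png",cv2.resize(np.hstack([a["pixels"],b["pixels"]])[:,:,::-1],(800,300),interpolation=cv2.INTER_AREA))
E
```

```text
[251.32725331 137.62879933] [295.74022582 159.93930348] [251.53655557 145.61362756]
```

View pics/e.png

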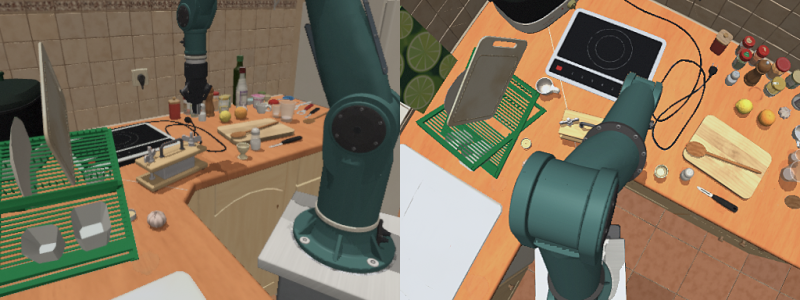

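```bash
python3 -m handwheel '25 0 0 0 -1;25 2 0 0 -1;20 2 4 0 -1;10 1 2 0 -1;3 1 1 0 -1;0 0 0 0 -1'; python3 - <<'E'
from h import *
st()
for a in range(265,145,-10):rel(pol(a),a)
a=grab("side");save(a,"s2.png",(200,130,290,200),8)
E
```

```text
time_s: 3.17
ee_pos: [0.5139, -0.1652, 0.1274]
ee_rot: [-74.8, 88.6, -1.3]
force: [1.0, -0.7, 1.3]
grip_width: -0.0002
t 3.17 pos [ 0.5139 -0.1652  0.1274] R 26.1 ang 285.4 F [ 1.  -0.7  1.3] q [  8.  31.   7. 122. -10.  25.  96.] w -0.0
265 tool mm [10.2  8.1 -7.3]
255 tool mm [10.1 13.3 -7.8]
245 tool mm [10.  18.5 -7.5]
235 tool mm [ 9.8 23.6 -6.3]
225 tool mm [ 9.8 28.3 -4.2]
215 tool mm [ 9.7 32.7 -1.3]
205 tool mm [ 9.6 36.5  2.3]
195 tool mm [ 9.6 39.6  6.5]
185 tool mm [ 9.5 41.9 11.2]
175 tool mm [ 9.5 43.4 16.2]
165 tool mm [ 9.5 44.  21.4]
155 tool mm [ 9.6 43.7 26.6]
```

View pics/s2.png

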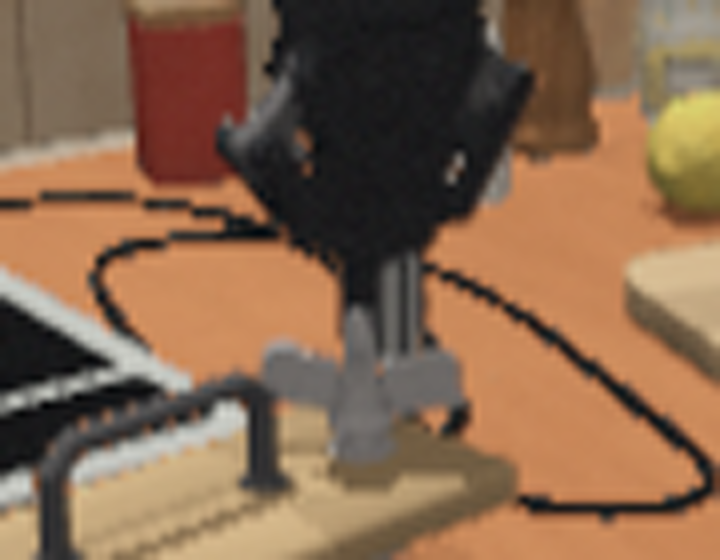

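```bash
python3 -m handwheel '4 3 -5 0 -1;4 3 -3 0 -1;2 2 -1 0 -1;1 1 0 0 -1'; python3 - <<'E'
from h import *
st()
for a in range(265,145,-10):rel(pol(a),a)
E
```

```text
time_s: 3.55
ee_pos: [0.5053, -0.1731, 0.1195]
ee_rot: [-79.2, 88.1, -5.7]
force: [0.3, -0.6, 0.7]
grip_width: -0.0001
t 3.55 pos [ 0.5053 -0.1731  0.1195] R 33.2 ang 267.1 F [ 0.3 -0.6  0.7] q [  9.  32.   7. 124. -10.  23.  97.] w -0.0
265 tool mm [2.4 1.9 2.8]
255 tool mm [2.3 7.1 2.3]
245 tool mm [ 2.1 12.3  2.6]
235 tool mm [ 1.9 17.4  3.8]
225 tool mm [ 1.8 22.2  5.9]
215 tool mm [ 1.7 26.6  8.8]
205 tool mm [ 1.6 30.4 12.4]
195 tool mm [ 1.5 33.5 16.6]
185 tool mm [ 1.5 35.8 21.3]
175 tool mm [ 1.4 37.3 26.3]
165 tool mm [ 1.5 37.9 31.5]
155 tool mm [ 1.5 37.5 36.7]
```

Start stroke 1.

```bash
python3 -m handwheel '1 5 2 0 -1;1 5 0 0 -1;0 5 1 0 -1;0 5 1 0 -1;0 5 2 0 -1'; python3 - <<'E'
from h import *
st()
for a in range(245,135,-10):rel(pol(a),a)
E
```

```text
time_s: 3.97
ee_pos: [0.4833, -0.1619, 0.1175]
ee_rot: [-82.6, 87.8, -9.2]
force: [1.2, -2.1, 0.9]
grip_width: 0.0004
t 3.97 pos [ 0.4833 -0.1619  0.1175] R 32.2 ang 222.7 F [ 1.2 -2.1  0.9] q [  9.  31.   7. 127. -10.  21.  97.] w 0.0
245 tool mm [  0.9 -12.   -2. ]
235 tool mm [ 0.7 -6.9 -0.7]
225 tool mm [ 0.5 -2.2  1.3]
215 tool mm [0.4 2.2 4.2]
205 tool mm [0.3 6.  7.8]
195 tool mm [ 0.2  9.1 12. ]
185 tool mm [ 0.1 11.5 16.7]
175 tool mm [ 0.1 13.  21.7]
165 tool mm [ 0.1 13.6 26.9]
155 tool mm [ 0.1 13.3 32.1]
145 tool mm [ 0.2 12.1 37.2]
```

```bash
python3 -m handwheel '0 4 4 0 -1;0 3 4 0 -1;0 3 4 0 -1;0 2 5 0 -1;0 1 5 0 -1;0 1 5 0 -1;0 0 5 0 -1;0 -1 4 0 -1'; python3 - <<'E'
from h import *
st()
for a in range(205,115,-10):rel(pol(a),a)
a=grab("side");save(a,"s3.png",(200,130,290,200),8)
E
```

```text
time_s: 4.63
ee_pos: [0.4772, -0.1202, 0.1169]
ee_rot: [-84.2, 88.0, -11.0]
force: [-1.6, -1.1, -0.4]
grip_width: -0.0
t 4.63 pos [ 0.4772 -0.1202  0.1169] R 35.8 ang 146.4 F [-1.6 -1.1 -0.4] q [  3.  30.   7. 129. -11.  20.  93.] w -0.0
205 tool mm [  0.2 -11.9 -30.4]
195 tool mm [  0.1  -8.7 -26.2]
185 tool mm [  0.1  -6.4 -21.5]
175 tool mm [  0.   -4.9 -16.5]
165 tool mm [  0.   -4.3 -11.3]
155 tool mm [ 0.1 -4.6 -6.1]
145 tool mm [ 0.1 -5.8 -1. ]
135 tool mm [ 0.2 -7.8  3.8]
125 tool mm [  0.3 -10.7   8.2]
```

View pics/s3.png

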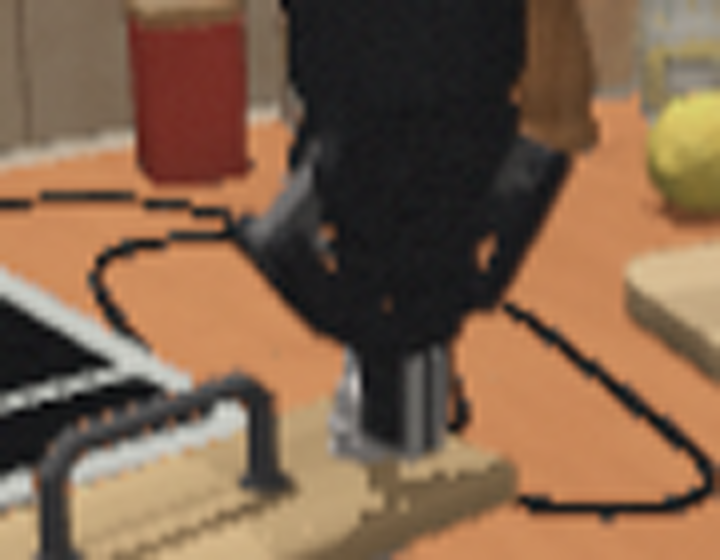

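```bash
python3 -m handwheel '0 -3 3 0 -1;0 -3 3 0 -1;0 -3 2 0 -1'; python3 - <<'E'
from h import *
st()
rel(pol(127),127);rel(pol(330,.034,.165),"next")
E
```

```text
time_s: 4.93
ee_pos: [0.4876, -0.1129, 0.1167]
ee_rot: [-82.9, 88.3, -9.5]
force: [-0.9, -1.0, -0.4]
grip_width: 0.0001
t 4.93 pos [ 0.4876 -0.1129  0.1167] R 33.4 ang 125.6 F [-0.9 -1.  -0.4] q [  2.  31.   8. 128. -11.  20.  92.] w 0.0
127 tool mm [-0.3 -2.2 -2.6]
next tool mm [-46.6 -60.9 -28.1]
```

```bash
python3 -m handwheel '0 3 -3 0 -1;-20 1 -1 0 -1;-25 0 0 0 -1;-8 -15 -5 0 -1;0 -25 -12 0 -1;0 -17 -8 0 -1;0 -4 -3 0 -1;0 0 0 0 -1'; python3 - <<'E'
from h import *
st()
rel(pol(330,.034,.165),"next")
a=grab("side");save(a,"s4.png",(200,130,290,200),8)
E
```

```text
time_s: 5.6
ee_pos: [0.5355, -0.1588, 0.1739]
ee_rot: [-78.6, 88.0, -4.9]
force: [-0.3, -0.0, -1.0]
grip_width: -0.0002
t 5.6 pos [ 0.5355 -0.1588  0.1739] R 34.1 ang 326.6 F [-0.3 -0.  -1. ] q [  5.  28.  10. 119.  -9.  32.  95.] w -0.0
next tool mm [ 9.  -0.1  1.9]
```

View pics/s4.png

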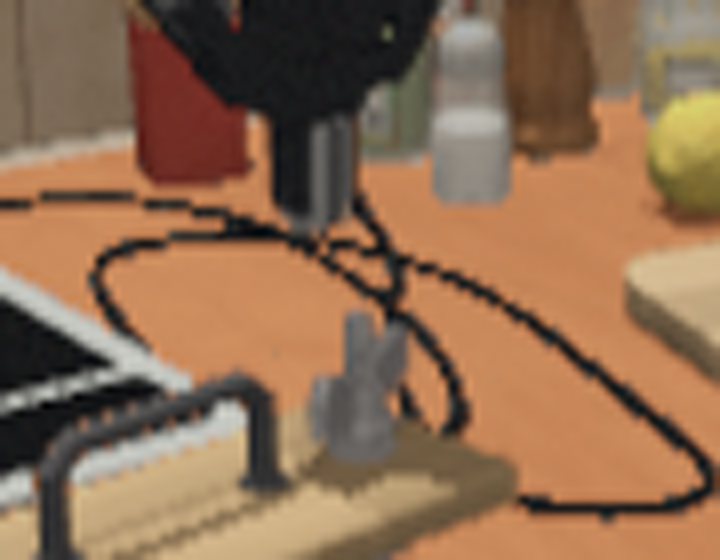

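```bash
python3 -m handwheel '20 0 0 0 -1;15 0 -2 0 -1;10 0 -2 0 -1;6 0 -1 0 -1;3 0 0 0 -1'; python3 - <<'E'
from h import *
st()
for a in range(330,120,-15):rel(pol(a,.031),a)
E
```

```text
time_s: 6.07
ee_pos: [0.5315, -0.1592, 0.1176]
ee_rot: [-71.7, 88.3, 2.1]
force: [0.2, -0.2, -0.3]
grip_width: -0.0002
t 6.07 pos [ 0.5315 -0.1592  0.1176] R 31.1 ang 321.8 F [ 0.2 -0.2 -0.3] q [  7.  33.   8. 121. -11.  25.  97.] w -0.0
330 tool mm [ 0.6 -1.2  4.2]
315 tool mm [ 0.5  1.7 -3.3]
300 tool mm [ 0.3  6.5 -9.8]
285 tool mm [  0.   12.8 -14.9]
270 tool mm [ -0.2  20.2 -18.1]
255 tool mm [ -0.5  28.2 -19.3]
240 tool mm [ -0.7  36.2 -18.4]
225 tool mm [ -0.9  43.8 -15.5]
210 tool mm [ -1.   50.3 -10.7]
195 tool mm [-1.1 55.4 -4.4]
180 tool mm [-1.1 58.6  3. ]
165 tool mm [-1.1 59.8 11. ]
150 tool mm [-1.  58.9 19.1]
135 tool mm [-0.8 56.  26.6]
```

```bash
python3 -m handwheel '0 1 -3 0 -1;0 2 -4 0 -1;0 2 -3 0 -1;0 3 -3 0 -1;0 3 -3 0 -1;0 4 -2 0 -1;0 4 -1 0 -1;0 4 -1 0 -1'; python3 - <<'E'
from h import *
st()
for a in range(285,120,-15):rel(pol(a,.031),a)
E
```

```text
time_s: 6.73
ee_pos: [0.5058, -0.1727, 0.1188]
ee_rot: [-74.1, 87.7, -0.2]
force: [2.0, 0.4, -1.0]
grip_width: -0.0002
t 6.73 pos [ 0.5058 -0.1727  0.1188] R 32.8 ang 267.8 F [ 2.   0.4 -1. ] q [  9.  32.   7. 124. -11.  23.  99.] w -0.0
285 tool mm [ 2.2 -8.1  5.2]
270 tool mm [ 1.9 -0.6  2. ]
255 tool mm [1.6 7.4 0.8]
240 tool mm [ 1.3 15.4  1.7]
225 tool mm [ 1.  22.9  4.7]
210 tool mm [ 0.8 29.4  9.5]
195 tool mm [ 0.7 34.5 15.8]
180 tool mm [ 0.6 37.7 23.2]
165 tool mm [ 0.7 38.9 31.2]
150 tool mm [ 0.8 38.  39.3]
135 tool mm [ 1.  35.1 46.8]
```

```bash
python3 -m handwheel '1 4 1 0 -1;0 4 0 0 -1;0 4 1 0 -1;0 4 1 0 -1;0 4 2 0 -1;0 4 2 0 -1;0 3 3 0 -1;0 3 3 0 -1'; python3 - <<'E'
from h import *
st()
for a in range(240,110,-15):rel(pol(a,.031),a)
E
```

```text
time_s: 7.4
ee_pos: [0.4778, -0.1534, 0.1174]
ee_rot: [-79.1, 87.5, -5.4]
force: [1.0, -1.3, -0.5]
grip_width: 0.0002
t 7.4 pos [ 0.4778 -0.1534  0.1174] R 32.2 ang 204.6 F [ 1.  -1.3 -0.5] q [  8.  30.   7. 128. -11.  20.  98.] w 0.0
240 tool mm [  1.  -16.9  -9.1]
225 tool mm [ 0.8 -9.4 -6.1]
210 tool mm [ 0.5 -2.9 -1.4]
195 tool mm [0.3 2.2 5. ]
180 tool mm [ 0.3  5.5 12.4]
165 tool mm [ 0.3  6.7 20.4]
150 tool mm [ 0.4  5.8 28.4]
135 tool mm [ 0.6  2.9 35.9]
120 tool mm [ 0.8 -1.9 42.5]
```

```bash
python3 -m handwheel '0 1 4 0 -1;0 1 4 0 -1;0 1 4 0 -1;0 0 4 0 -1;0 0 4 0 -1;0 0 4 0 -1;0 -1 4 0 -1;0 -1 4 0 -1;0 -2 4 0 -1;0 -2 3 0 -1'; python3 - <<'E'
from h import *
st()
for a in range(150,110,-15):rel(pol(a,.031),a)
E
```

```text
time_s: 8.23
ee_pos: [0.4852, -0.1108, 0.1159]
ee_rot: [-74.9, 88.4, -1.2]
force: [-0.7, -1.5, 0.5]
grip_width: 0.0002
t 8.23 pos [ 0.4852 -0.1108  0.1159] R 36.5 ang 126.7 F [-0.7 -1.5  0.5] q [  2.  31.   8. 128. -12.  20.  93.] w 0.0
150 tool mm [ -1.2   1.  -14.6]
135 tool mm [-1.1 -2.  -7.1]
120 tool mm [-0.9 -6.7 -0.5]
```

```bash
python3 -m handwheel '0 -3 1 0 -1;0 -3 0 0 -1;0 3 -3 0 -1;-20 1 -1 0 -1;-25 0 0 0 -1;-8 -15 -5 0 -1;0 -25 -12 0 -1;0 -17 -8 0 -1;0 -2 -3 0 -1;0 0 0 0 -1'; python3 - <<'E'
from h import *
st()
rel(pol(330,.034,.165),"next")
a=grab("side");save(a,"s5.png",(200,130,290,200),8)
E
```

```text
time_s: 9.07
ee_pos: [0.5374, -0.1571, 0.173]
ee_rot: [-72.0, 88.2, 2.0]
force: [-0.7, 1.0, -0.1]
grip_width: 0.0004
t 9.07 pos [ 0.5374 -0.1571  0.173 ] R 34.9 ang 330.6 F [-0.7  1.  -0.1] q [  4.  28.  10. 119. -10.  32.  96.] w 0.0
next tool mm [ 7.9  1.2 -0.2]
```

View pics/s5.png

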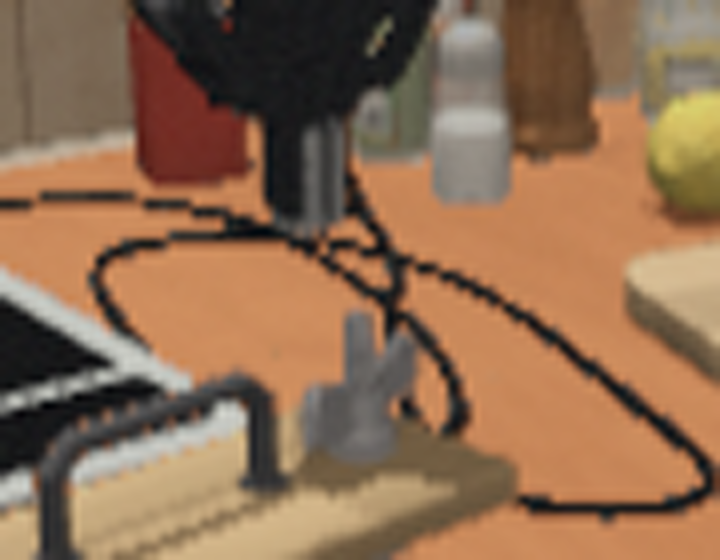

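```bash
python3 -m handwheel '20 0 0 0 -1;15 0 -2 0 -1;10 0 -2 0 -1;6 0 -1 0 -1;3 0 0 0 -1;0 1 -3 0 -1;0 2 -4 0 -1;0 2 -3 0 -1;0 3 -3 0 -1;0 3 -3 0 -1'; python3 - <<'E'
from h import *
st()
for a in range(300,120,-15):rel(pol(a,.031),a)
E
```

```text
time_s: 9.95
ee_pos: [0.5184, -0.1699, 0.1168]
ee_rot: [-65.2, 88.2, 9.1]
force: [1.5, 0.3, 0.2]
grip_width: 0.0002
t 9.95 pos [ 0.5184 -0.1699  0.1168] R 32.0 ang 290.9 F [1.5 0.3 0.2] q [  8.  33.   7. 122. -12.  24.  99.] w 0.0
300 tool mm [-0.  -3.1  4. ]
285 tool mm [-0.3  3.3 -1. ]
270 tool mm [-0.5 10.7 -4.2]
255 tool mm [-0.8 18.7 -5.3]
240 tool mm [-1.  26.7 -4.4]
225 tool mm [-1.2 34.3 -1.4]
210 tool mm [-1.3 40.7  3.5]
195 tool mm [-1.4 45.7  9.8]
180 tool mm [-1.4 48.9 17.3]
165 tool mm [-1.3 50.1 25.3]
150 tool mm [-1.2 49.1 33.3]
135 tool mm [-1.  46.1 40.8]
```

```bash
python3 -m handwheel '0 4 -2 0 -1;0 4 -2 0 -1;0 4 -1 0 -1;0 4 0 0 -1;0 4 0 0 -1;0 4 0 0 -1'; python3 - <<'E'
from h import *
st()
for a in range(255,120,-15):rel(pol(a,.031),a)
E
```

```text
time_s: 10.45
ee_pos: [0.4959, -0.1706, 0.1184]
ee_rot: [-72.4, 87.6, 1.7]
force: [3.0, -0.4, 1.2]
grip_width: 0.0002
t 10.45 pos [ 0.4959 -0.1706  0.1184] R 32.5 ang 250.1 F [ 3.  -0.4  1.2] q [  9.  31.   7. 125. -12.  22. 100.] w 0.0
255 tool mm [ 1.5 -2.7  1.4]
240 tool mm [1.2 5.3 2.4]
225 tool mm [ 0.9 12.8  5.3]
210 tool mm [ 0.7 19.3 10.2]
195 tool mm [ 0.6 24.3 16.5]
180 tool mm [ 0.6 27.5 24. ]
165 tool mm [ 0.6 28.7 32. ]
150 tool mm [ 0.8 27.8 40. ]
135 tool mm [ 1.  24.8 47.5]
```

```bash
python3 -m handwheel '1 4 2 0 -1;0 4 2 0 -1;0 4 2 0 -1'; python3 -c "
from h import *
st()"; python3 -m handwheel '0 4 3 0 -1;0 3 3 0 -1;0 3 3 0 -1'; python3 - <<'E'
from h import *
st()
for a in range(225,120,-15):rel(pol(a,.031),a)
E
```

```text
time_s: 10.7
ee_pos: [0.4856, -0.1625, 0.1174]
ee_rot: [-75.3, 87.4, -1.2]
force: [2.0, -1.4, 1.0]
grip_width: -0.0002
t 10.7 pos [ 0.4856 -0.1625  0.1174] R 31.0 ang 226.5 F [ 2.  -1.4  1. ] q [  9.  31.   7. 127. -12.  21. 100.] w -0.0
time_s: 10.95
ee_pos: [0.4756, -0.1503, 0.1166]
ee_rot: [-75.3, 87.6, -1.2]
force: [-0.2, -1.9, 0.1]
grip_width: -0.0
t 10.95 pos [ 0.4756 -0.1503  0.1166] R 33.0 ang 198.2 F [-0.2 -1.9  0.1] q [  7.  30.   7. 128. -12.  20.  99.] w -0.0
225 tool mm [ -0.  -12.3  -8.6]
210 tool mm [-0.2 -5.8 -3.8]
195 tool mm [-0.4 -0.8  2.6]
180 tool mm [-0.4  2.5 10. ]
165 tool mm [-0.4  3.7 18. ]
150 tool mm [-0.3  2.7 26. ]
135 tool mm [-0.1 -0.2 33.6]
```

```bash
for i in 1; do :; done; python3 -m handwheel '0 1 4 0 -1;0 1 4 0 -1'; python3 -c "
from h import *
st()"; python3 -m handwheel '0 0 4 0 -1;0 0 4 0 -1'; python3 - <<'E'
from h import *
st()
E
python3 -m handwheel '0 0 4 0 -1;0 0 4 0 -1'; python3 - <<'E'
from h import *
st()
for a in range(180,115,-15):rel(pol(a,.031),a)
E
```

```text
time_s: 11.12
ee_pos: [0.4738, -0.1413, 0.1162]
ee_rot: [-74.9, 87.8, -0.9]
force: [1.1, -2.0, 0.1]
grip_width: -0.0
t 11.12 pos [ 0.4738 -0.1413  0.1162] R 33.3 ang 182.2 F [ 1.1 -2.   0.1] q [  6.  30.   7. 129. -12.  19.  98.] w -0.0
time_s: 11.28
ee_pos: [0.4746, -0.1326, 0.1159]
ee_rot: [-74.3, 88.0, -0.3]
force: [0.3, -1.3, -0.2]
grip_width: 0.0001
t 11.28 pos [ 0.4746 -0.1326  0.1159] R 33.3 ang 167.2 F [ 0.3 -1.3 -0.2] q [  5.  30.   7. 129. -12.  20.  97.] w 0.0
time_s: 11.45
ee_pos: [0.4759, -0.1236, 0.1156]
ee_rot: [-72.9, 88.1, 1.1]
force: [0.3, -0.4, -0.3]
grip_width: -0.0002
t 11.45 pos [ 0.4759 -0.1236  0.1156] R 35.1 ang 152.1 F [ 0.3 -0.4 -0.3] q [  4.  30.   8. 129. -13.  20.  96.] w -0.0
180 tool mm [ -1.4  -4.6 -15.8]
165 tool mm [-1.3 -3.4 -7.7]
150 tool mm [-1.2 -4.4  0.3]
135 tool mm [-1.  -7.3  7.8]
120 tool mm [ -0.8 -12.1  14.3]
```

```bash
python3 -m handwheel '0 -3 3 0 -1;0 -3 3 0 -1'; python3 -c "
from h import *
st()"; python3 -m handwheel '0 -3 3 0 -1;0 -3 2 0 -1'; python3 - <<'E'
from h import *
st()
a=grab("side")
for k,T in((1,[.5548,.0231]),(-1,S)):
    h=[]
    for u in range(170,275):
        for v in range(160,245):
            P=atd(a,u,v)
            if np.hypot(*(P[:2]-T))<.038 and .088<P[2]<.125: h.append(P)
    h=np.array(h); r=np.hypot(*(h[:,:2]-T).T); w=h[r>.014]
    print(k,len(w),"side wing z",np.percentile(w[:,2],[2,10,50,90,95,98]).round(4))
E
```

```text
time_s: 11.62
ee_pos: [0.4819, -0.1175, 0.1154]
ee_rot: [-69.4, 88.4, 4.6]
force: [-0.7, -1.4, -0.6]
grip_width: 0.0003
t 11.62 pos [ 0.4819 -0.1175  0.1154] R 33.7 ang 138.2 F [-0.7 -1.4 -0.6] q [  3.  31.   8. 128. -13.  20.  95.] w 0.0
time_s: 11.78
ee_pos: [0.4826, -0.1167, 0.1147]
ee_rot: [-69.7, 89.1, 4.2]
force: [-6.5, -3.6, 5.7]
grip_width: 0.0003
t 11.78 pos [ 0.4826 -0.1167  0.1147] R 33.7 ang 136.2 F [-6.5 -3.6  5.7] q [  2.  31.   8. 128. -12.  21.  95.] w 0.0
1 93 side wing z [0.0918 0.0939 0.103  0.1108 0.1114 0.1116]
-1 32 side wing z [0.0925 0.0947 0.105  0.1215 0.1232 0.124 ]
```

```bash
python3 -m handwheel '0 -3 3 0 -1;0 -3 3 0 -1;0 -4 3 0 -1'; python3 -c "
from h import *
st();rel([.45,-.14,.17])"
```

```text
time_s: 12.08
ee_pos: [0.4827, -0.1156, 0.1138]
ee_rot: [109.3, 89.5, -177.3]
force: [-9.5, -4.5, 7.4]
grip_width: 0.0001
t 12.08 pos [ 0.4827 -0.1156  0.1138] R 34.4 ang 134.9 F [-9.5 -4.5  7.4] q [  1.  31.   9. 127. -12.  23.  94.] w 0.0
 tool mm [-55.8  24.9 -32.9]
```

```bash
python3 -m handwheel '0 3 -4 0 -1;-10 4 -5 0 -1;-25 3 -2 0 -1;-30 5 0 0 -1;-10 25 -15 0 -1;0 25 -25 0 -1;0 20 -30 0 -1;0 20 -30 0 -1;0 0 0 0 -1'; python3 - <<'E'
from h import *
st()
a=grab("side");save(a,"s6.png",(170,140,275,218),7.5)
for k,T in((1,[.5548,.0231]),(-1,S)):
    h=[]
    for u in range(170,275):
        for v in range(160,245):
            P=atd(a,u,v)
            if np.hypot(*(P[:2]-T))<.038 and .088<P[2]<.125: h.append(P)
    h=np.array(h); r=np.hypot(*(h[:,:2]-T).T); w=h[r>.014]
    print(k,len(w),"side wing z",np.percentile(w[:,2],[2,10,50,90,95,98]).round(4))
E
```

```text
time_s: 12.83
ee_pos: [0.3552, -0.1921, 0.198]
ee_rot: [-81.7, 89.6, -7.7]
force: [-0.5, 0.8, -0.6]
grip_width: 0.0
t 12.83 pos [ 0.3552 -0.1921  0.198 ] R 160.5 ang 198.9 F [-0.5  0.8 -0.6] q [ 11.  17.  13. 135.  -8.  28. 105.] w 0.0
1 98 side wing z [0.0911 0.0935 0.1035 0.1113 0.1116 0.1121]
-1 42 side wing z [0.0935 0.0957 0.1043 0.1103 0.1117 0.1121]
```

View pics/s6.png

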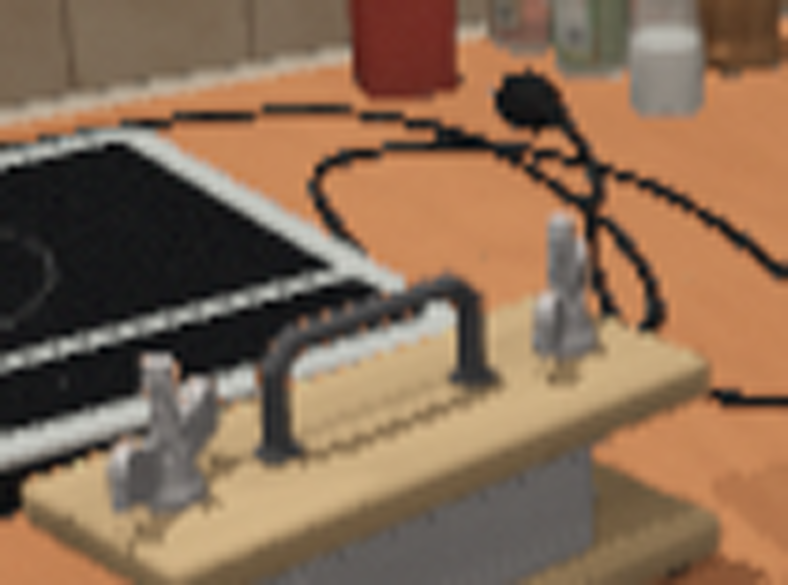

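```bash
python3 -m handwheel '0 0 0 0 -1;0 0 0 0 -1'; python3 -c "
from h import *
print(manip.job_done())"
```

```text
time_s: 13.05
ee_pos: [0.36, -0.191, 0.1996]
ee_rot: [-80.0, 89.2, -5.9]
force: [0.4, 0.2, -0.9]
grip_width: 0.0002
the job is handed in; nothing more can be done
None
```

I did up the loose wing nut, the one on the stud at about (0.507, -0.140), and handed the job in at 13 s of the 51 s allowed. It took three clockwise strokes with the closed fingertips, about 450° in all, and I never gripped the nut.

**Stop:** on the last stroke the nut stopped turning about 14° short of where the finger had ended its earlier strokes. The finger was clear of the handle leg. The sideways force rose from about 1.5 N to about 10 N and pointed square to the wing.

**Height:** in the last side view the tops of both nuts' wings read the same, 112.1 mm above the worktop. The loose nut's had read about 119 mm at the start. This check is only good to about 0.5 mm, or half a radian of turn, so the firm stop is the better evidence that the nut is fully home.

**Other things:** the other nut looked the same as before. The bystanders were not approached, and I did not measure them again at the end. The gripper finished clear of everything.

**One oddity:** during the final push there was also an upward force of 6 to 7 N on the finger. I put it down to the fingertip rubbing on the wing, but did not check that separately.

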